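Refill the bead feeder and hold its gate pin open

ROBOT

A 6-joint arm with a two-finger parallel gripper is mounted at the origin on the work surface. World frame = base frame: x ahead of the robot, y to its left, z up, the work surface at z = 0. Lengths are in m, angles in rad, forces in N, time in s.
With the tool pointing down it reaches from about 0.2 to 0.875 m from the base axis. Payload 3.4 kg.
Tool frame: the origin (TCP) lies on the centre line of the jaws, within the pads' length; the fingertips stand ctrl.tip_extent ahead of it and the grasp point (between the pads) is the TCP (ctrl.tip_extent is the distance from the TCP to the fingertips, in m); z points along the fingers, y is the line along which they close (so a half turn about z gives the same grasp; the last joint's range is limited). The gripper opens to 94 mm and grips with 3 to 60 N. Pads are 16 mm wide; open, the fingers measure 119 mm over their backs; the gripper's body (75 mm by 177 mm) begins 78 mm behind the grasp point.
Start: joints at [-1.284, 0.276, 1.505, -0, 1.361, -0.121], TCP at [0.228, -0.528, 0.224] pointing down, gripper open.
Joint ranges: [-2.89, 2.89], [-0.75, 2.08], [0.22, 2.7], [-1.18, 4.32], [0.11, 2.71], [-2.7, 2.7]. Speed limits (rad/s): [2.57, 2.57, 3.14, 3.14, 3.14, 3.14].

INTERFACE

Orientations are given as a rotation vector (axis times angle).
In Python, from cell import ctrl gives the robot as it stands.
- The arm moves only by the tool arm_command, never from a script. Its argument "deltas" is a list of rows, each a list of 7 numbers: the shift along the world's x, y, z normalised to -1 to 1, where 1 is 2 cm, then the turn, a rotation vector about the world's x, y, z normalised to -1 to 1, where 1 is 0.08 rad, then the opening, from -1 (shut) to 1 (fully open). A call has exactly 5 rows; each row shifts and turns the commanded pose from where the row before left it; what a row does not reach is not made up. A row lasts 1/8 s, in which the tool goes at most 62.5 mm and 10.7 degrees, less where a joint would pass 70% of its speed; a pose out of reach is approached as far as the arm can. A call with a number of a shift or a turn outside -1 to 1 is refused whole. A call with a gripper value outside its range is refused whole. The fingers move at their own pace and stop on an object; "squeeze" is the grip in N (left out, the last holds). Time passes only in rows, so rows that do not move let the fingers close, or fill a call up. It gives the time, the measured TCP pose, the force, the opening and the grip force at its end, in the units of the state.
- ctrl.get_obs(): the state, without advancing time (a new reading comes with each control period).
- ctrl.snapshot(name): name is "scene" or "top" or "wrist"; returns the picture (400x640x3 uint8, red, green, blue); there is no depth.
- ctrl.camera_info(name): a dict with "K" (3x3 intrinsics, pixels), "R" (3x3) and "t" (3): a world point X has camera coordinates R X + t; the wrist camera has in their place "hand_eye" (4x4, takes a point from camera to tool coordinates, whose origin is the TCP and whose axes are the flange's). Camera axes: x right, y down, z forward; pixel columns grow to the right and rows downward; lengths in m; the calibration is good to about 2 mm. The wrist camera is an equidistant fisheye: a pixel r from the principal point sees the ray r / f radians off the axis. A picture is of the moment at which its call begins: read the wrist's pose just before it. camera_info takes no time and is no camera call.
- ctrl.hand_in(): hands the job in; it is judged then, once.
Trained networks look in the newest picture that a camera, given by its name, has taken for a name from the list of things; names that differ only in an ending like _2 or _b are one class to them, and where a whole thing is asked for, a point or a joint stands for the part that bears it (a point fixed in the world has none). Each returns a list of dicts, best first, with "p" (0 to 1); they miss things now and then, are a little off and sometimes report something else, mostly with a low value. They report only what shows in the picture. A call takes as long as a camera call. They do not tell look-alikes from the thing itself.
- ctrl.masks_of(camera, name): "region" (400x640 bool, what is visible of it) and "rect" ([centre column, centre row, width, height] in pixels, round what is visible of it).
The state is a dict: "time_s": time; "joint_pos": joint angles; "qvel": joint speeds; "joint_torque": joint torques, N m; "eef_pos": TCP position; "tcp_rot": TCP orientation; "contact_force": force on the tool from outside, world axes, zero at the start; "moment": the same for the moment, N m; "opening": finger opening in m; "finger_force": force on a finger pad.
Only numpy, scipy, OpenCV 4.12 (cv2) and the standard library are available. Lean on these libraries where they do the work, as an engineer would, in place of code of your own. Each camera call takes 0.05 s, during which the arm holds its last target. There are 200 camera calls.

TASK

Use the scoop (never your fingers) to bring a scoopful of the large beads, at least two, from the cream tray into the upper end of the sloped chute while its gate pin is down, then stand the scoop back on the table. Then draw the gate pin straight up out of its snug guide, without forcing it sideways, only until the whole red band shows (about 30 mm, never fully out), so that the beads run through into the gold tin. Finish while still holding the pin raised there, and leave the pen, tub and spool where they are.

Things in the scene. Friction and masses are not known exactly. Their poses are not given: they have to be found in the camera images.
- chute: Fixed plywood bead feeder, 196 x 106 mm, only yawed. Origin: on the table under its middle. An open channel, 46 mm wide inside, falls towards -x: floor height 60 mm + 0.158 x, outlet end x = -90 mm, closed upper end x = +100 mm. Channel walls 88 mm high. An aluminium guide block (x -52 to -8 mm, 58 mm wide, z 87 to 122 mm) bridges it. Beads roll down by themselves unless the pin is down.
- guide_top (a point): Mouth of the guide block's vertical through-bore (19.5 mm wide): on the bore's axis at the block's top face, at x = -30 mm, height 122 mm in the chute's frame.
- hopper_mid (a point): Middle of the channel floor in the hopper (the chute's upper end), at x = +40 mm, height 66 mm in the chute's frame; pour here. From x = 2 to 102 mm the channel's sides flare out above 88 mm height to about 102 mm wide at 113 mm; the end board at x = +103 mm is 113 mm high.
- gate_pin: Loose steel rod, 120 g, 18 mm in diameter, upright in the bore, with a violet grip 26 mm in diameter, 42 mm tall on top. Origin: on its axis at the grip's underside (shoulder), z up. Down: shoulder on the guide (origin at guide_top), rod 64 mm below it, blocking the beads. Red band 20 to 30 mm below the shoulder. Raised 22 mm, beads pass; only the hand keeps it up.
- tin: Fixed round gold tin below the outlet, outer radius 56 mm, 36 mm high, open on top, floor 3 mm thick. Origin: centre of its underside.
- bead_tray: Fixed cream tray, x = -95 to +124 mm, 78 mm wide (y), walls 33 mm high, 6 mm thick at both sides and the +x end; inside 66 mm wide, floor top 3 mm above the table. Its -x end is a ramp rising at 40 degrees towards -x. Flat floor from x = -55 to +118 mm. At first all beads lie at x below 16 mm; the rest is free for lowering the scoop. Origin: on the table under its midline.
- ramp_foot (a point): Middle of the line where the tray's flat floor meets the ramp, on the floor (3 mm above the table).
- scoop: Loose steel scoop, 110 g, standing. Origin: on its underside; floor 2 mm thick from the open front lip at x = -40 mm to the back wall at x = +20 mm, 60 mm wide outside, 56 inside, side walls (from x = -21 mm back) 22 mm, back wall 26 mm high. Behind it an upright coral handle, 26 (x) by 14 (y) mm, centred at x = +36 mm, y = 0, z = 2 to 84 mm; grip it across y at about z = 65 mm.
- bead0: Loose round polished glass bead (jade green), smooth and slippery, 18 mm in diameter, 10 g. Origin: its centre.
- bead1: Loose round polished glass bead (dark green), smooth and slippery, 18 mm in diameter, 10 g. Origin: its centre.
- bead2: Loose round polished glass bead (pale green), smooth and slippery, 18 mm in diameter, 10 g. Origin: its centre.
- bead3: Loose round polished glass bead (amber), smooth and slippery, 18 mm in diameter, 10 g. Origin: its centre.
- bead4: Loose round polished glass bead (black), smooth and slippery, 18 mm in diameter, 10 g. Origin: its centre.
- pen: Loose violet and coral pen lying on the table, 157 mm long along x, 11 mm thick (15 mm at the clip); leave alone. Origin: under its middle.
- tub: Loose white tub with blue lid, radius 34 mm, 85 mm tall; leave alone. Origin: centre of its underside.
- spool: Loose green thread spool, radius 20 mm, 40 mm tall; leave alone. Origin: centre of its underside.
There are look-alikes about, which are no part of the job. What is shaped like the scoop but green or purple is not meant.

How it is judged:
On the way, in this order (a step that is already met when the one before it is completed fails the run):
1. at least two beads lie in the chute above the gate pin, the pin still down (((distance between bead1 and hopper_mid below 0.062 m and height (world z) of bead1 below 0.1 m) or (distance between bead2 and hopper_mid below 0.062 m and height (world z) of bead2 below 0.1 m) or (distance between bead3 and hopper_mid below 0.062 m and height (world z) of bead3 below 0.1 m) or (distance between bead4 and hopper_mid below 0.062 m and height (world z) of bead4 below 0.1 m)) and ((distance between bead0 and hopper_mid below 0.062 m and height (world z) of bead0 below 0.1 m) or (distance between bead2 and hopper_mid below 0.062 m and height (world z) of bead2 below 0.1 m) or (distance between bead3 and hopper_mid below 0.062 m and height (world z) of bead3 below 0.1 m) or (distance between bead4 and hopper_mid below 0.062 m and height (world z) of bead4 below 0.1 m)) and ((distance between bead0 and hopper_mid below 0.062 m and height (world z) of bead0 below 0.1 m) or (distance between bead1 and hopper_mid below 0.062 m and height (world z) of bead1 below 0.1 m) or (distance between bead3 and hopper_mid below 0.062 m and height (world z) of bead3 below 0.1 m) or (distance between bead4 and hopper_mid below 0.062 m and height (world z) of bead4 below 0.1 m)) and ((distance between bead0 and hopper_mid below 0.062 m and height (world z) of bead0 below 0.1 m) or (distance between bead1 and hopper_mid below 0.062 m and height (world z) of bead1 below 0.1 m) or (distance between bead2 and hopper_mid below 0.062 m and height (world z) of bead2 below 0.1 m) or (distance between bead4 and hopper_mid below 0.062 m and height (world z) of bead4 below 0.1 m)) and ((distance between bead0 and hopper_mid below 0.062 m and height (world z) of bead0 below 0.1 m) or (distance between bead1 and hopper_mid below 0.062 m and height (world z) of bead1 below 0.1 m) or (distance between bead2 and hopper_mid below 0.062 m and height (world z) of bead2 below 0.1 m) or (distance between bead3 and hopper_mid below 0.062 m and height (world z) of bead3 below 0.1 m)) and z of gate_pin in the frame of guide_top below 0.006 m), for 0.2 s.
2. the pin is held raised in its guide by the fingers (z of gate_pin in the frame of guide_top between 0.022 and 0.042 m and horizontal distance between gate_pin and guide_top below 0.006 m and angle between the z axis of gate_pin and the z axis of chute, either way round below 0.09 rad and contact force between the fingers and gate_pin above 1 N), for 0.2 s.
At the end, for the whole second after the job is handed in: The fingers hold the gate pin still, raised 22 to 42 mm above its closed position, upright in the bore (within 0.09 rad and 6 mm of the bore's axis); at least two beads lie in the gold tin; the scoop stands upright on the table, released (all of step 2 and height (world z) of scoop between -0.004 and 0.006 m and angle between scoop's own z axis and vertical below 0.12 rad and contact force between the fingers and scoop below 0.1 N and ((horizontal distance between bead1 and tin below 0.056 m and height (world z) of bead1 below 0.042 m) or (horizontal distance between bead2 and tin below 0.056 m and height (world z) of bead2 below 0.042 m) or (horizontal distance between bead3 and tin below 0.056 m and height (world z) of bead3 below 0.042 m) or (horizontal distance between bead4 and tin below 0.056 m and height (world z) of bead4 below 0.042 m)) and ((horizontal distance between bead0 and tin below 0.056 m and height (world z) of bead0 below 0.042 m) or (horizontal distance between bead2 and tin below 0.056 m and height (world z) of bead2 below 0.042 m) or (horizontal distance between bead3 and tin below 0.056 m and height (world z) of bead3 below 0.042 m) or (horizontal distance between bead4 and tin below 0.056 m and height (world z) of bead4 below 0.042 m)) and ((horizontal distance between bead0 and tin below 0.056 m and height (world z) of bead0 below 0.042 m) or (horizontal distance between bead1 and tin below 0.056 m and height (world z) of bead1 below 0.042 m) or (horizontal distance between bead3 and tin below 0.056 m and height (world z) of bead3 below 0.042 m) or (horizontal distance between bead4 and tin below 0.056 m and height (world z) of bead4 below 0.042 m)) and ((horizontal distance between bead0 and tin below 0.056 m and height (world z) of bead0 below 0.042 m) or (horizontal distance between bead1 and tin below 0.056 m and height (world z) of bead1 below 0.042 m) or (horizontal distance between bead2 and tin below 0.056 m and height (world z) of bead2 below 0.042 m) or (horizontal distance between bead4 and tin below 0.056 m and height (world z) of bead4 below 0.042 m)) and ((horizontal distance between bead0 and tin below 0.056 m and height (world z) of bead0 below 0.042 m) or (horizontal distance between bead1 and tin below 0.056 m and height (world z) of bead1 below 0.042 m) or (horizontal distance between bead2 and tin below 0.056 m and height (world z) of bead2 below 0.042 m) or (horizontal distance between bead3 and tin below 0.056 m and height (world z) of bead3 below 0.042 m)) and linear speed of gate_pin below 0.02 m/s); the arm keeps its last pose, push and grip.
It fails at once if the gate pin is pulled fully (or nearly) out of its guide (z of gate_pin in the frame of guide_top above 0.056 m).
It fails at once if the gate pin is forced against its guide with more than 40 N (contact force between gate_pin and chute above 40 N).
It fails at once if a bead is handled with the fingers (contact force between the fingers and bead0 above 1 N or contact force between the fingers and bead1 above 1 N or contact force between the fingers and bead2 above 1 N or contact force between the fingers and bead3 above 1 N or contact force between the fingers and bead4 above 1 N).
It fails at once if the pen, tub or spool is disturbed by more than 30 mm (distance of any of pen, tub, spool from where it was at the start of the episode above 0.03 m).
It also fails if it takes over 70 s, if anything falls off the work surface, if the arm or the gripper's body presses on something with over 40 N, if the wrist force passes 120 N, or if a joint passes its speed limit or range.

## Working session

There is one attempt and no reset: what is moved stays moved. The work goes in short steps, Python scripts to look and compute and a tool call to move; the robot and the scene stay as the last step left them, time stands still between calls to the robot, and variables do not carry over. Pictures are saved under pics/ and viewed, at most 10 in all, crops included, and the job is handed in when it is done.

Besides the shell and the picture viewer there is one more tool, called after ">>>" as name([rows], argument=value, ...), one row to a line, values as JSON. arm_command: Moves the arm, as the interface text tells. Scaled input: -1 to 1 covers 2 cm each way for a shift and 0.08 rad each way for a turn. Its arguments: {"type":"object","properties":{"deltas":{"type":"array","items":{"type":"array","items":{"type":"number","minimum":-1,"maximum":1}}},"squeeze":{"type":"number"}},"required":["deltas"]}

```bash
mkdir -p pics; ls
python3 - <<'E'
from cell import ctrl
import cv2,numpy as np
for n in("scene","top"):
    im=ctrl.snapshot(n); cv2.imwrite(f"pics/{n}0.png",im[:,:,::-1])
    for t in("scoop","chute","gate_pin","tin","bead_tray","bead0","pen","tub","spool"):
        for d in ctrl.masks_of(n,t)[:6]:
            print(n,t,round(d["p"],2),np.round(d["rect"]))
    c=ctrl.camera_info(n);print(c["K"],np.round(-c["R"].T@c["t"],3))
o=ctrl.get_obs();print(o["time_s"],o["eef_pos"],o["tcp_rot"],ctrl.tip_extent)
E
```

```text
pics
scene scoop 0.86 [410. 298.  43.  70.]
scene scoop 0.82 [312. 235.  35.  38.]
scene scoop 0.71 [187. 277.  47.  40.]
scene chute 0.84 [418. 218.  64.  91.]
scene gate_pin 0.86 [428. 183.  23.  48.]
scene gate_pin 0.41 [234. 198.  79.  70.]
scene tin 0.71 [424. 187.  44.  24.]
scene bead_tray 0.73 [234. 200.  80.  73.]
scene pen 0.82 [334. 196.  58.  19.]
scene tub 0.92 [266. 274.  40.  51.]
scene spool 0.6 [335. 299.  24.  32.]
[[368.28566668   0.         318.99178237]
 [  0.         368.28566668 199.13955773]
 [  0.           0.           1.        ]] [1.161 0.2   0.597]
top scoop 0.88 [327. 193.  34.  50.]
top scoop 0.83 [219. 141.  41.  38.]
top scoop 0.74 [420. 100.  29.  56.]
top chute 0.56 [214. 243.  71. 106.]
top chute 0.46 [340. 112.  36.  37.]
top gate_pin 0.77 [202. 262.  21.  16.]
top tin 0.6 [215. 320.  58.  55.]
top bead_tray 0.9 [436. 218.  62. 114.]
top bead_tray 0.53 [440. 249.  11.   5.]
top bead0 0.64 [428. 225.   8.   4.]
top bead0 0.54 [429. 237.  11.   9.]
top bead0 0.47 [440. 249.  10.  10.]
top bead0 0.29 [216. 319.  60.  57.]
top bead0 0.22 [328. 276.  76.   7.]
top pen 0.58 [326. 275.  71.   6.]
top pen 0.27 [216. 318.  60.  57.]
top tub 0.75 [340. 113.  33.  38.]
top tub 0.55 [426. 226.  10.   9.]
top spool 0.93 [278. 120.  24.  21.]
top spool 0.41 [200. 262.  20.  20.]
[[409.78173366   0.         319.37622313]
 [  0.         409.78173366 196.5063477 ]
 [  0.           0.           1.        ]] [ 0.449 -0.006  0.855]
1.0 [ 0.22804124 -0.52791552  0.22452166] [3.07635047e+00 6.36053706e-01 3.35379998e-05] 0.019
```

Run:
```python
import cv2
a=cv2.imread("pics/top0.png")[70:370,160:480];cv2.imwrite("pics/t1.png",cv2.resize(a,(640,600),interpolation=cv2.INTER_CUBIC))
a=cv2.imread("pics/scene0.png")[150:350,150:470];cv2.imwrite("pics/s1.png",cv2.resize(a,(800,500),interpolation=cv2.INTER_CUBIC))
```

```text
(no output)
```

View pics/t1.png

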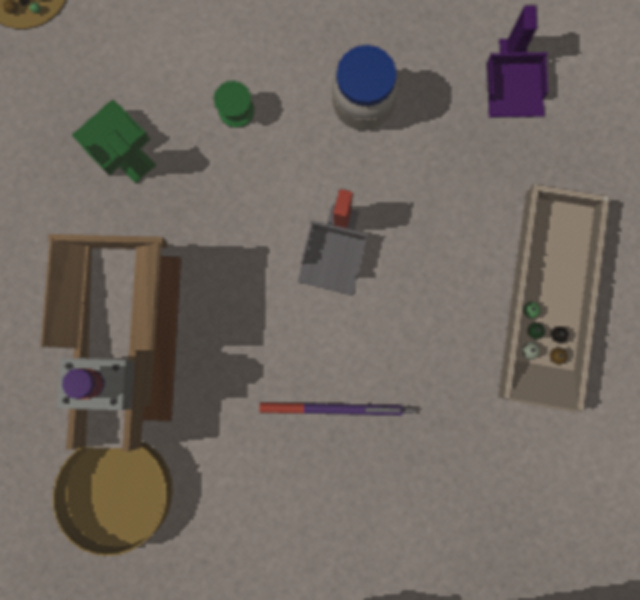

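View pics/s1.png

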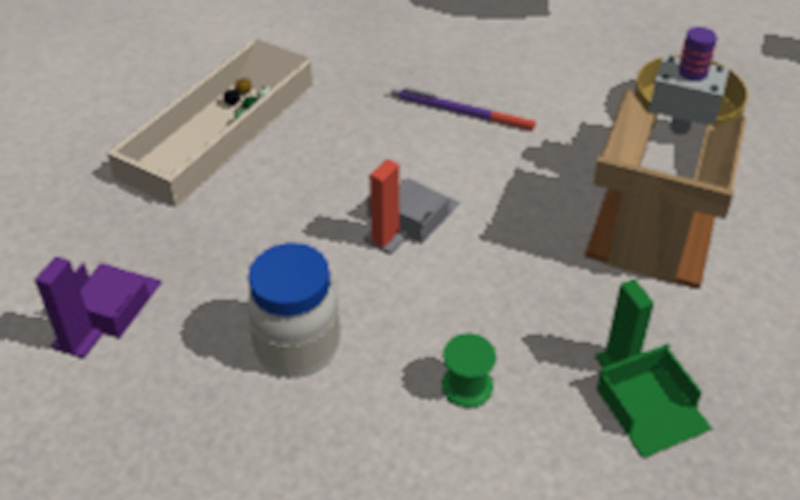

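```bash
cat > h.py <<'E'
from cell import ctrl
import numpy as np,cv2
from scipy.optimize import least_squares
CI={n:ctrl.camera_info(n) for n in("top","scene")}
def proj(n,X):
    c=CI[n];p=(c["K"]@(c["R"]@np.asarray(X,float).T+np.reshape(c["t"],(3,1))));return (p[:2]/p[2]).T
def ray(n,uv,z):
    c=CI[n];d=c["R"].T@np.linalg.solve(c["K"],[*uv,1]);o=-c["R"].T@np.ravel(c["t"]);return o+d*(z-o[2])/d[2]
def T(uv): return np.array(uv)/2+[160,70]-.25
def S(uv): return np.array(uv)/2.5+[150,150]-.3
def w(q,P):
    P=np.asarray(P,float);c,s=np.cos(q[2]),np.sin(q[2])
    return np.c_[q[0]+c*P[:,0]-s*P[:,1],q[1]+s*P[:,0]+c*P[:,1],P[:,2]]
def fit(obs,q0):
    f=lambda q:np.concatenate([(proj(n,w(q,[P]))[0]-uv) for n,P,uv in obs])
    r=least_squares(f,q0,loss="soft_l1");return r.x,r.fun.reshape(-1,2)
E
python3 - <<'E'
from h import *
m=1e-3
def go(nm,L,q0):
    q,r=fit([(n,np.array(P)*m,(T if n=="top" else S)(uv)) for n,P,uv in L],q0);print(nm,np.round(q,4));print(np.round(r,1).tolist())
go("tray",[("top",(124,39,33),(533,186)),("top",(124,-39,33),(608,198)),("top",(-95,39,33),(503,398)),("top",(-95,-39,33),(583,408)),
("scene",(124,-39,33),(110,155)),("scene",(124,39,33),(173,182)),("scene",(-95,-39,33),(258,40)),("scene",(-95,39,33),(312,62))],[.4,-.25,0])
go("chute",[("top",(106,53,113),(50,236)),("top",(106,-53,113),(163,238)),("top",(-30,0,122),(94.5,384)),("top",(-30,0,164),(78,383)),
("scene",(106,-53,113),(598,162)),("scene",(106,53,113),(730,193)),("scene",(-30,0,164),(700,37))],[.4,.25,0])
go("scoop",[("top",(-40,30,1),(300,283)),("top",(-40,-30,1),(352,293)),("top",(20,30,26),(314,222)),("top",(20,-30,26),(367,235)),("top",(49,0,84),(346,190)),
("scene",(49,-7,84),(371,172)),("scene",(49,7,84),(385,178)),("scene",(23,7,84),(399,164)),("scene",(49,-7,3),(371,243))],[.4,0,0])
print("tin",ray("top",T((112,496)),.036))
print("beads",[np.round(ray("top",T(u),.012),3).tolist() for u in((533,310),(536,330),(560,334),(532,350),(558,356))])
E
```

```text
tray [ 0.5269 -0.2251 -0.1791]
[[-1.4, -0.4], [-0.8, -0.3], [-0.6, 0.3], [-1.0, 2.2], [-1.8, -1.0], [-1.3, -0.4], [-2.8, -0.2], [-0.9, -0.7]]
chute [ 0.4869  0.2085 -0.0268]
[[-1.0, -0.4], [-0.7, -0.6], [-1.0, 0.2], [-0.1, 0.6], [-2.0, -0.5], [-0.4, 0.5], [-1.4, -1.4]]
scoop [ 0.5933 -0.006  -0.2195]
[[-1.1, 0.3], [0.8, 1.2], [-2.5, 1.1], [-0.5, 0.4], [-1.1, -0.2], [-1.8, 1.2], [-1.8, 1.3], [-0.5, -0.2], [-0.9, 0.0]]
tin [0.35069593 0.21167851 0.036     ]
beads [[0.529, -0.21, 0.012], [0.509, -0.212, 0.012], [0.505, -0.236, 0.012], [0.489, -0.207, 0.012], [0.482, -0.233, 0.012]]
```

Run:
```python
from h import *
m=1e-3
print(np.round(CI["top"]["R"],3).tolist())
def go(nm,L,q0):
  for k in("top","scene"):
    q,r=fit([(n,np.array(P)*m,(T if n=="top" else S)(uv)) for n,P,uv in L if n==k],q0);print(nm,k,np.round(q,4),np.round(r,1).tolist())
go("tray",[("top",(124,39,33),(533,186)),("top",(124,-39,33),(608,198)),("top",(-95,39,33),(503,398)),("top",(-95,-39,33),(583,408)),
("scene",(124,-39,33),(110,155)),("scene",(124,39,33),(173,182)),("scene",(-95,-39,33),(258,40)),("scene",(-95,39,33),(312,62))],[.4,-.25,0])
go("chute",[("top",(106,53,113),(50,236)),("top",(106,-53,113),(163,238)),("top",(-30,0,122),(94.5,384)),("top",(-30,0,164),(78,383)),
("scene",(106,-53,113),(598,162)),("scene",(106,53,113),(730,193)),("scene",(-30,0,164),(700,37))],[.4,.25,0])
go("scoop",[("top",(-40,30,1),(300,283)),("top",(-40,-30,1),(352,293)),("top",(20,30,26),(314,222)),("top",(20,-30,26),(367,235)),("top",(49,0,84),(346,190)),
("scene",(49,-7,84),(371,172)),("scene",(49,7,84),(385,178)),("scene",(23,7,84),(399,164)),("scene",(49,-7,3),(371,243))],[.4,0,0])
ci=ctrl.camera_info("wrist");print(ci["K"],np.round(ci["hand_eye"],3).tolist())
```

```text
[[-0.009, -1.0, -0.019], [-0.986, 0.012, -0.165], [0.165, 0.017, -0.986]]
tray top [ 0.5273 -0.227  -0.1818] [[-0.3, -0.7], [0.3, -0.5], [0.2, 0.0], [-0.2, 2.0]]
tray scene [ 0.5274 -0.2199 -0.1868] [[-0.3, -0.6], [0.2, 0.2], [-0.9, 0.3], [1.0, -0.0]]
chute top [ 0.4868  0.2075 -0.0322] [[-0.2, -0.5], [0.2, -0.4], [-0.5, 0.3], [0.5, 0.6]]
chute scene [ 0.487   0.2114 -0.0315] [[-0.8, -0.3], [0.8, 0.9], [-0.0, -1.1]]
scoop top [ 0.5945 -0.0077 -0.2386] [[-0.7, -0.6], [1.2, 0.8], [-1.5, 0.3], [0.4, 0.2], [0.2, -0.7]]
scoop scene [ 0.5902 -0.0065 -0.1657] [[-0.5, 0.7], [-0.3, 0.6], [0.4, -1.1], [0.4, -0.4]]
[[309.70691629   0.         323.93600304]
 [  0.         309.70691629 199.88396337]
 [  0.           0.           1.        ]] [[-0.0, -0.965, -0.262, 0.076], [1.0, -0.0, -0.001, 0.001], [0.0, -0.262, 0.965, -0.159], [0.0, 0.0, 0.0, 1.0]]
```

>>> arm_command([
  [0.8,1,0,0,0,-0.3,1],
  [0.8,1,0,0,0,-0.3,1],
  [0.8,1,0,0,0,-0.3,1],
  [0.8,1,0,0,0,-0.3,1],
  [0.8,1,0,0,0,-0.3,1],
], squeeze=40)

```text
time_s: 1.62
eef_pos: [0.3085, -0.4273, 0.2246]
tcp_rot: [3.109, 0.449, 0.0]
contact_force: [0.2, -0.1, 0.1]
opening: 0.0942
finger_force: 0.0
```

>>> arm_command([
  [0.8,1,0,0,0,-0.3,1],
  [0.8,1,0,0,0,-0.3,1],
  [0.8,1,0,0,0,-0.3,1],
  [0.8,1,0,0,0,-0.3,1],
  [0.8,1,0,0,0,-0.3,1],
])

```text
time_s: 2.25
eef_pos: [0.3885, -0.3272, 0.2246]
tcp_rot: [3.13, 0.262, 0.0]
contact_force: [0.0, 0.0, 0.4]
opening: 0.094
finger_force: 0.0
```

>>> arm_command([
  [0.8,1,0,0,0,-0.3,1],
  [0.8,1,0,0,0,-0.3,1],
  [0.8,1,0,0,0,-0.3,1],
  [0.8,1,0,0,0,-0.3,1],
  [0.8,1,0,0,0,-0.3,1],
])

```text
time_s: 2.88
eef_pos: [0.4685, -0.2272, 0.2246]
tcp_rot: [3.14, 0.074, 0.0]
contact_force: [-0.0, -0.4, 0.8]
opening: 0.0938
finger_force: 0.0
```

>>> arm_command([
  [0.8,1,0,0,0,-0.3,1],
  [0.8,1,0,0,0,-0.3,1],
  [0.8,1,0,0,0,-0.3,1],
  [0.8,1,0,0,0,-0.3,1],
  [0.8,1,0,0,0,-0.3,1],
])

```text
time_s: 3.5
eef_pos: [0.5486, -0.1272, 0.2245]
tcp_rot: [3.139, -0.114, 0.0]
contact_force: [-0.1, 0.4, 0.9]
opening: 0.0942
finger_force: 0.0
```

>>> arm_command([
  [0.7,1,-0.4,0,0,-0.37,1],
  [0.7,1,-0.4,0,0,-0.37,1],
  [0.7,1,-0.4,0,0,-0.37,1],
  [0.7,1,-0.4,0,0,-0.37,1],
  [0.7,1,-0.4,0,0,-0.37,1],
])

```text
time_s: 4.12
eef_pos: [0.6185, -0.0272, 0.1842]
tcp_rot: [3.122, -0.347, -0.0]
contact_force: [0.5, -0.2, 0.3]
opening: 0.0939
finger_force: 0.0
```

```bash
cat >> h.py <<'E'
from scipy.spatial.transform import Rotation as Ro
def wcam(X,o):
    c=ctrl.camera_info("wrist");R=Ro.from_rotvec(o["tcp_rot"]).as_matrix();H=np.array(c["hand_eye"])
    P=(np.asarray(X,float)-o["eef_pos"])@R; P=(P-H[:3,3])@H[:3,:3]
    r=np.linalg.norm(P[:,:2],axis=1);th=np.arctan2(r,P[:,2]);K=c["K"]
    return P[:,:2]/r[:,None]*th[:,None]*K[0,0]+K[:2,2]
def wray(uv,z,o):
    c=ctrl.camera_info("wrist");R=Ro.from_rotvec(o["tcp_rot"]).as_matrix();H=np.array(c["hand_eye"]);K=c["K"]
    d=(np.array(uv)-K[:2,2])/K[0,0];th=np.linalg.norm(d);v=np.r_[d/th*np.sin(th),np.cos(th)]
    v=R@H[:3,:3]@v;p=R@H[:3,3]+o["eef_pos"];return p+v*(z-p[2])/v[2]
E
python3 - <<'E'
from h import *
o=ctrl.get_obs();im=ctrl.snapshot("wrist").copy();cv2.imwrite("pics/w0.png",im[:,:,::-1])
b=im[:,:,::-1].copy()
q=[.593,-.007,-.22]
P=w(q,np.array([(49,7,84),(49,-7,84),(23,-7,84),(23,7,84),(-40,30,1),(-40,-30,1),(20,30,26),(20,-30,26)])*1e-3)
for u in wcam(P,o): cv2.circle(b,tuple(int(round(x)) for x in u),2,(0,0,255),-1)
q=[.527,-.225,-.183]
for u in wcam(w(q,np.array([(124,39,33),(124,-39,33),(-95,39,33),(-95,-39,33)])*1e-3),o):cv2.circle(b,tuple(int(round(x)) for x in u),2,(255,0,0),-1)
q=[.487,.2095,-.032]
for u in wcam(w(q,np.array([(106,53,113),(106,-53,113),(-30,0,164),(-8,29,122)])*1e-3),o):cv2.circle(b,tuple(int(round(x)) for x in u),2,(0,255,0),-1)
cv2.imwrite("pics/w0a.png",cv2.resize(b,(800,500)))
print(o["eef_pos"],o["tcp_rot"])
E
```

```text
[ 0.61851126 -0.02718327  0.18417148] [ 3.12228976e+00 -3.46602372e-01 -1.08997172e-04]
```

View pics/w0a.png

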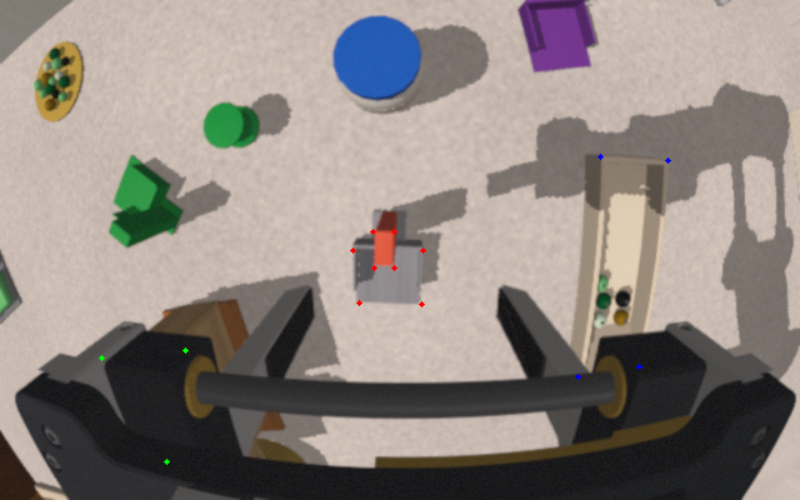

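>>> arm_command([
  [0.1,0.13,-1,0,0,0,1],
  [0.1,0.13,-1,0,0,0,1],
  [0.1,0.13,-1,0,0,0,1],
  [0.1,0.13,-1,0,0,0,1],
  [0.1,0.13,-1,0,0,0,1],
])

```text
time_s: 4.8
eef_pos: [0.6279, -0.0154, 0.0841]
tcp_rot: [3.122, -0.344, 0.0]
contact_force: [0.2, 0.4, -0.2]
opening: 0.0936
finger_force: 0.0
```

>>> arm_command([
  [0,0,-0.95,0,0,0,1],
  [0,0,0,0,0,0,-1],
  [0,0,0,0,0,0,-1],
  [0,0,0,0,0,0,-1],
  [0,0,0,0,0,0,-1],
])

```text
time_s: 5.42
eef_pos: [0.6285, -0.015, 0.0663]
tcp_rot: [3.122, -0.345, 0.002]
contact_force: [-0.4, -0.0, -0.1]
opening: 0.0573
finger_force: 0.0
```

>>> arm_command([
  [0,0,0,0,0,0,-1],
  [0,0,0,0,0,0,-1],
  [0,0,0,0,0,0,-1],
  [0,0,0,0,0,0,-1],
  [0,0,0,0,0,0,-1],
])

```text
time_s: 6.05
eef_pos: [0.628, -0.0148, 0.0654]
tcp_rot: [-3.123, 0.345, 0.0]
contact_force: [0.5, 0.7, -1.2]
opening: 0.0139
finger_force: 40.0
```

>>> arm_command([
  [0,0,1,0,0,0,-1],
  [0,0,1,0,0,0,-1],
  [0,0,1,0,0,0,-1],
  [0,-1,0,0,0,0,-1],
  [0,-1,0,0,0,0,-1],
])

```text
time_s: 6.68
eef_pos: [0.6274, -0.0564, 0.1245]
tcp_rot: [3.122, -0.345, -0.002]
contact_force: [-0.1, 0.3, -1.7]
opening: 0.0138
finger_force: 40.0
```

>>> arm_command([
  [0,-1,0,0,0,0,-1],
  [0,-1,0,0,0,0,-1],
  [0,-1,0,0,0,0,-1],
  [0,-1,0,0,0,0,-1],
  [0,-1,0,0,0,0,-1],
])

```text
time_s: 7.3
eef_pos: [0.628, -0.1563, 0.1255]
tcp_rot: [3.122, -0.345, 0.0]
contact_force: [0.8, -0.1, -1.7]
opening: 0.0139
finger_force: 40.0
```

>>> arm_command([
  [-0.08,-0.9,0,0,0,0.09,-1],
  [-0.08,-0.9,0,0,0,0.09,-1],
  [-0.08,-0.9,0,0,0,0.09,-1],
  [-0.08,-0.85,0,0,0,0.09,-1],
  [0,-0.8,0,0,0,0.09,-1],
])

```text
time_s: 7.92
eef_pos: [0.6215, -0.243, 0.1255]
tcp_rot: [3.128, -0.288, -0.0]
contact_force: [-0.6, -0.1, -0.4]
opening: 0.0139
finger_force: 40.0
```

Run:
```python
from h import *
o=ctrl.get_obs();im=ctrl.snapshot("top");print(o["eef_pos"],o["tcp_rot"],o["finger_force"])
a=im[130:310,370:520,::-1];a1=cv2.resize(a,(500,600),interpolation=cv2.INTER_CUBIC)
im=ctrl.snapshot("wrist");b=cv2.resize(im[80:380:,150:600,::-1],(300,200),interpolation=cv2.INTER_AREA)
c=cv2.resize(im[100:300,420:570,::-1],(300,400),interpolation=cv2.INTER_CUBIC)
cv2.imwrite("pics/t2.png",np.hstack([a1,np.vstack([b,c])]))
```

```text
[ 0.6214927  -0.24296115  0.12549456] [ 3.12831232e+00 -2.88406892e-01 -1.28139622e-04] 39.97208118438721
```

View pics/t2.png

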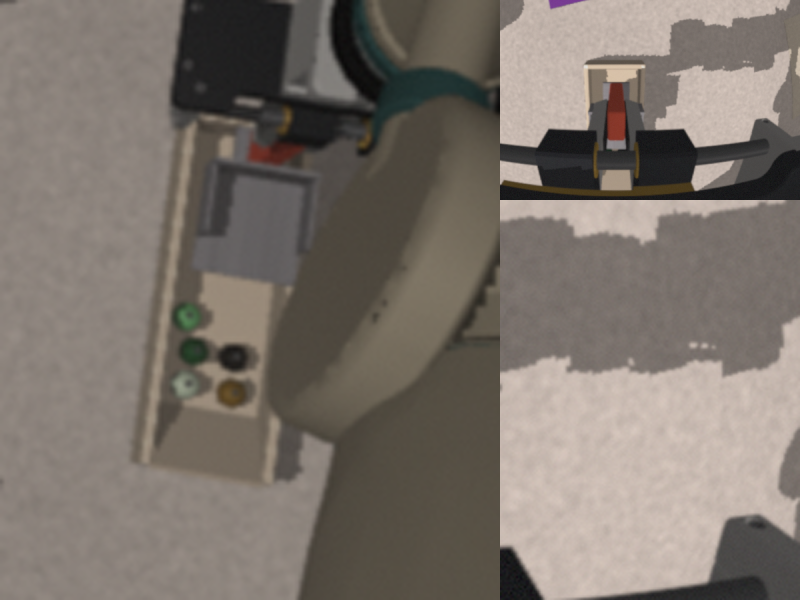

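Run:
```python
from h import *
U=lambda u:np.array(u)/3.3333+[370,130]-.35
m=1e-3
L=[((124,39,33),(196,116)),((-95,39,33),(138,462)),((-95,-39,33),(270,480))]
q,r=fit([("top",np.array(P)*m,U(u)) for P,u in L],[.527,-.225,-.18]);print("tray",q,np.round(r,2).tolist())
L=[((-40,30,61.5),(193,267)),((-40,-30,61.5),(297,287)),((20,30,86.5),(217,160)),((20,-30,86.5),(321,178))]
s,r=fit([("top",np.array(P)*m,U(u)) for P,u in L],[.58,-.24,-.18]);print("scoop",s,np.round(r,2).tolist())
c,n=np.cos(q[2]),np.sin(q[2]);d=s[:2]-q[:2];print("scoop in tray",d[0]*c+d[1]*n,-d[0]*n+d[1]*c,s[2]-q[2])
e=ctrl.get_obs()["eef_pos"];print("tcp in scoop",w([0,0,-s[2]],[[e[0]-s[0],e[1]-s[1],0]]))
# colour edge rows check of left rim: tray inner walls
```

```text
tray [ 0.52710866 -0.22857118 -0.20593701] [[-0.17, -2.47], [0.13, -0.08], [0.03, 2.44]]
scoop [ 0.58690285 -0.23870428 -0.18408799] [[-0.07, 0.41], [-0.37, -0.31], [0.05, 0.03], [0.38, -0.11]]
scoop in tray 0.060602790125989556 0.002307998573351785 0.02184902045101425
tcp in scoop [[0.03521654 0.001202   0.        ]]
```

Run:
```python
from h import *
im=cv2.imread("pics/top0.png").astype(int)
for r in(180,195,210,225,240,255): print(r,[ "%d:%d/%d"%(u,im[r,u].sum()//3,im[r,u,2]-im[r,u,0]) for u in list(range(408,434))],[ "%d:%d"%(u,im[r,u].sum()//3) for u in range(448,470)])
q=[.527,-.225,-.183]
for x in(100,0,-80):
  print(x,[np.round(proj("top",w(q,[np.array(P)*1e-3]))[0],1).tolist() for P in((x,39,0),(x,39,33),(x,33,33),(x,33,3),(x,-33,3),(x,-33,33),(x,-39,33))])
```

```text
180 ['408:120/15', '409:121/14', '410:120/15', '411:120/16', '412:119/14', '413:119/14', '414:120/15', '415:119/14', '416:119/15', '417:118/14', '418:119/15', '419:122/15', '420:117/15', '421:97/18', '422:88/19', '423:95/21', '424:113/25', '425:124/28', '426:117/25', '427:85/18', '428:73/16', '429:75/17', '430:75/18', '431:74/17', '432:73/17', '433:75/16'] ['448:124', '449:124', '450:124', '451:124', '452:123', '453:124', '454:124', '455:118', '456:100', '457:87', '458:85', '459:91', '460:108', '461:121', '462:114', '463:83', '464:68', '465:69', '466:70', '467:70', '468:70', '469:82']
195 ['408:123/15', '409:122/16', '410:122/13', '411:122/14', '412:121/15', '413:121/15', '414:121/15', '415:123/15', '416:122/15', '417:121/14', '418:116/15', '419:97/18', '420:88/19', '421:96/21', '422:116/26', '423:125/27', '424:118/25', '425:88/19', '426:74/16', '427:74/17', '428:74/17', '429:76/16', '430:74/17', '431:77/16', '432:91/21', '433:118/27'] ['448:124', '449:124', '450:123', '451:125', '452:123', '453:119', '454:104', '455:89', '456:86', '457:89', '458:103', '459:121', '460:117', '461:90',
[... 2067 characters left out ...]
', '425:94/20', '426:93/21', '427:93/21', '428:94/21', '429:94/20', '430:94/21', '431:93/20', '432:93/21', '433:93/21'] ['448:86', '449:87', '450:97', '451:116', '452:125', '453:117', '454:85', '455:73', '456:75', '457:75', '458:73', '459:71', '460:74', '461:88', '462:112', '463:117', '464:115', '465:118', '466:121', '467:121', '468:121', '469:120']
100 [[419.9, 176.9], [423.5, 173.5], [426.5, 174.0], [423.1, 177.1], [454.3, 182.3], [458.8, 179.3], [461.7, 179.8]]
0 [[413.5, 223.2], [416.9, 221.5], [419.9, 222.0], [416.7, 223.5], [448.5, 229.0], [452.8, 227.7], [455.8, 228.2]]
-80 [[408.2, 261.5], [411.4, 261.3], [414.5, 261.8], [411.4, 262.0], [443.6, 267.6], [447.9, 267.7], [451.0, 268.3]]
```

Run:
```python
from h import *
R=[180,195,210,225,240,255]
Lc=np.mean([[423.4,421.3,419.3,417.1,415.1,413.2],[426.7,424.7,422.6,420.6,418.6,416.6]],0)
Rc=np.mean([[459.6,458,456.2,454.4,452.4,450.5],[462.8,461.1,459.5,457.9,455.9,453.9]],0)
pl=[]
for c in(Lc,Rc):
    P=np.array([ray("top",(u,r),.033) for u,r in zip(c,R)]);p=np.polyfit(P[:,0],P[:,1],1);pl.append(p);print("yaw",np.arctan(p[0]),"y at .527",np.polyval(p,.527),"y at .62",np.polyval(p,.62))
print(np.mean(pl,0))
```

```text
yaw -0.18209219451893055 y at .527 -0.19027357436997844 y at .62 -0.20739783442821266
yaw -0.18069845131895754 y at .527 -0.2640974602822039 y at .62 -0.28108774187791913
[-0.18341151 -0.13052765]
```

>>> arm_command([
  [0,0.02,-0.8,0,0,0,-1],
  [0,0,-0.8,0,0,0,-1],
  [0,0,-0.8,0,0,0,-1],
  [0,0,-0.4,0,0,0,-1],
  [0,0,0,0,0,0,-1],
])

```text
time_s: 8.65
eef_pos: [0.6216, -0.241, 0.069]
tcp_rot: [-3.128, 0.289, 0.001]
contact_force: [-0.2, -0.1, -1.1]
opening: 0.0137
finger_force: 40.0
```

>>> arm_command([
  [-0.25,0.046,-0.03,0,0,0,-1],
  [-0.25,0.046,0,0,0,0,-1],
  [-0.25,0.046,0,0,0,0,-1],
  [-0.25,0.046,0,0,0,0,-1],
  [-0.25,0.046,0,0,0,0,-1],
])

```text
time_s: 9.28
eef_pos: [0.5963, -0.2368, 0.069]
tcp_rot: [3.128, -0.289, 0.0]
contact_force: [-0.5, -0.9, -0.4]
opening: 0.0137
finger_force: 40.0
```

>>> arm_command([
  [-0.25,0.046,0,0,0,0,-1],
  [-0.25,0.046,0,0,0,0,-1],
  [-0.25,0.046,0,0,0,0,-1],
  [-0.25,0.046,0,0,0,0,-1],
  [-0.25,0.046,0,0,0,0,-1],
])

```text
time_s: 9.9
eef_pos: [0.5714, -0.2323, 0.0689]
tcp_rot: [3.128, -0.289, 0.0]
contact_force: [-0.5, 0.6, -0.5]
opening: 0.0139
finger_force: 40.0
```

>>> arm_command([
  [-0.25,0.046,0,0,0,0,-1],
  [-0.25,0.046,0,0,0,0,-1],
  [-0.25,0.046,0,0,0,0,-1],
  [-0.25,0.046,0,0,0,0,-1],
  [-0.15,0.027,0,0,0,0,-1],
])

```text
time_s: 10.52
eef_pos: [0.5482, -0.2279, 0.0689]
tcp_rot: [-3.128, 0.289, 0.0]
contact_force: [0.5, 0.4, -0.8]
opening: 0.014
finger_force: 40.0
```

Run:
```python
from h import *
im=ctrl.snapshot("top");im2=ctrl.snapshot("scene")
a=cv2.resize(im[150:310,370:510,::-1],(525,600),interpolation=cv2.INTER_CUBIC)
b=cv2.resize(im2[150:250,185:290,::-1],(273,260),interpolation=cv2.INTER_CUBIC);b=np.vstack([b,np.zeros((340,273,3),np.uint8)])
cv2.imwrite("pics/t3.png",np.hstack([a,b]))
```

```text
(no output)
```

View pics/t3.png

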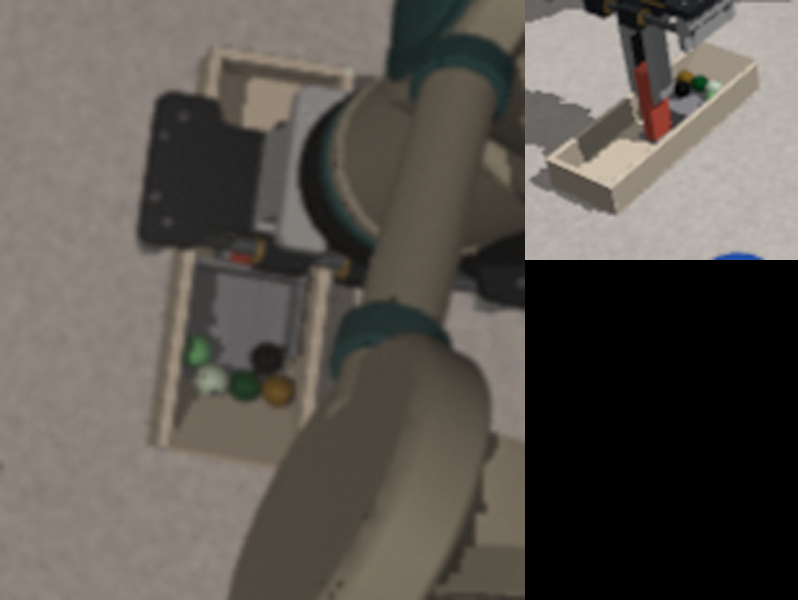

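>>> arm_command([
  [-0.15,0.027,0.05,0.16,0.86,0,-1],
  [-0.15,0.027,0.05,0.16,0.86,0,-1],
  [-0.15,0.027,0,0.16,0.86,0,-1],
  [-0.15,0.027,0,0.16,0.86,0,-1],
  [-0.15,0.027,0,0.16,0.86,0,-1],
])

```text
time_s: 11.25
eef_pos: [0.5342, -0.2256, 0.0709]
tcp_rot: [-3.05, 0.282, 0.541]
contact_force: [0.8, -0.2, -2.0]
opening: 0.0135
finger_force: 40.0
```

>>> arm_command([
  [0,0,0.2,0.09,0.49,0,-1],
  [0,0,0.3,0.09,0.49,0,-1],
  [0,0,0.5,0.09,0.49,0,-1],
  [0,0,0.8,0,0,0,-1],
  [0,0,0.8,0,0,0,-1],
])

```text
time_s: 11.88
eef_pos: [0.5338, -0.2254, 0.1239]
tcp_rot: [-3.003, 0.277, 0.717]
contact_force: [-0.8, 0.5, -1.6]
opening: 0.0137
finger_force: 40.0
```

Run:
```python
from h import *
im=ctrl.snapshot("top");im2=ctrl.snapshot("scene")
a=cv2.resize(im[150:310,370:510,::-1],(525,600),interpolation=cv2.INTER_CUBIC)
b=cv2.resize(im2[150:250,185:290,::-1],(273,260),interpolation=cv2.INTER_CUBIC);b=np.vstack([b,np.zeros((340,273,3),np.uint8)])
cv2.imwrite("pics/t4.png",np.hstack([a,b]))
```

```text
(no output)
```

View pics/t4.png

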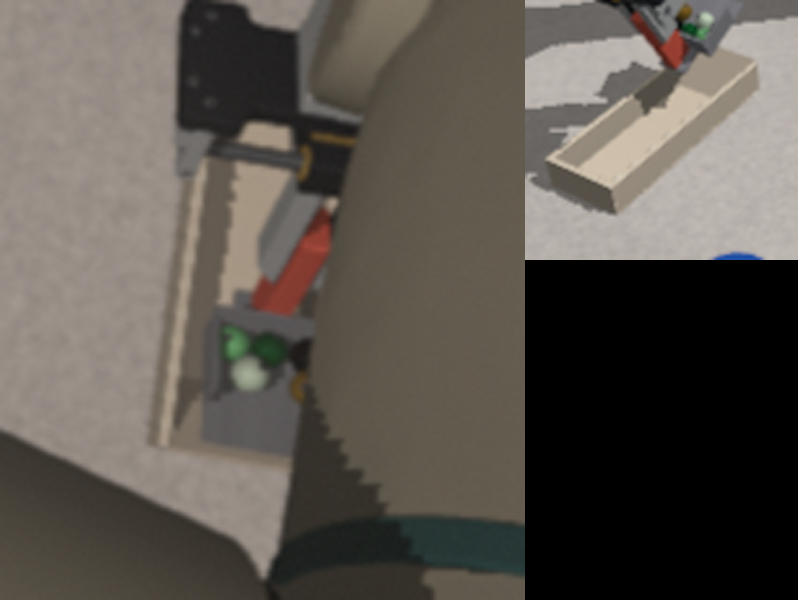

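>>> arm_command([
  [0,0.3,0.8,0,0,0,-1],
  [0.2,0.6,0.8,0,0,0,-1],
  [0.3,0.9,0.8,0,0,0,-1],
  [0.3,1,0.8,0,0,0,-1],
  [0.3,1,0.8,0,0,0,-1],
])

```text
time_s: 12.6
eef_pos: [0.5562, -0.1474, 0.2041]
tcp_rot: [-3.002, 0.276, 0.717]
contact_force: [-0.4, 0.9, -2.6]
opening: 0.0136
finger_force: 40.0
```

>>> arm_command([
  [0.25,1,0,0,0,0.12,-1],
  [0.25,1,0,0,0,0.12,-1],
  [0.25,1,0,0,0,0.12,-1],
  [0.25,1,0,0,0,0.12,-1],
  [0.25,1,0,0,0,0.12,-1],
])

```text
time_s: 13.22
eef_pos: [0.5809, -0.048, 0.2026]
tcp_rot: [-3.018, 0.205, 0.723]
contact_force: [-0.2, -0.1, -2.1]
opening: 0.0139
finger_force: 40.0
```

>>> arm_command([
  [0.25,1,0,0,0,0.12,-1],
  [0.25,1,0,0,0,0.12,-1],
  [0.25,1,0,0,0,0.12,-1],
  [0.25,1,0,0,0,0.12,-1],
  [0.25,1,0,0,0,0.12,-1],
])

```text
time_s: 13.85
eef_pos: [0.606, 0.0519, 0.2029]
tcp_rot: [-3.033, 0.133, 0.725]
contact_force: [-0.1, -0.4, -1.5]
opening: 0.014
finger_force: 40.0
```

>>> arm_command([
  [0.25,1,0,0,0,0.12,-1],
  [0.25,1,0,0,0,0.12,-1],
  [0.25,1,0,0,0,0.12,-1],
  [0.25,1,0,0,0,0.12,-1],
  [0.25,1,0,0,0,0.12,-1],
])

```text
time_s: 14.48
eef_pos: [0.631, 0.1519, 0.2028]
tcp_rot: [-3.046, 0.06, 0.729]
contact_force: [-0.3, 0.1, -1.6]
opening: 0.0134
finger_force: 40.0
```

>>> arm_command([
  [0.1,0.9,0,0,0,0,-1],
  [0.1,0.8,0,0,0,0,-1],
  [0.1,0.6,0,0,0,0,-1],
  [0,0.4,0,0,0,0,-1],
  [0,0,0,0,0,0,-1],
])

```text
time_s: 15.1
eef_pos: [0.6366, 0.2049, 0.2029]
tcp_rot: [-3.046, 0.061, 0.729]
contact_force: [0.5, -0.8, -2.2]
opening: 0.0136
finger_force: 40.0
```

Run:
```python
from h import *
o=ctrl.get_obs();R=Ro.from_rotvec(o["tcp_rot"]).as_matrix();print(o["eef_pos"],R.round(3).tolist())
S=R@np.diag([1,-1,-1.]);print("scoop axes",S.round(3).tolist())
im=ctrl.snapshot("top");im2=ctrl.snapshot("scene")
a=cv2.resize(im[140:300,160:330,::-1],(425,400),interpolation=cv2.INTER_CUBIC)
b=cv2.resize(im2[110:270,340:480,::-1],(350,400),interpolation=cv2.INTER_CUBIC)
cv2.imwrite("pics/t5.png",np.hstack([a,b]))
```

```text
[0.6365514  0.20492553 0.2028707 ] [[0.891, -0.04, -0.452], [-0.036, -0.999, 0.017], [-0.453, 0.001, -0.892]]
scoop axes [[0.891, 0.04, 0.452], [-0.036, 0.999, -0.017], [-0.453, -0.001, 0.892]]
```

View pics/t5.png

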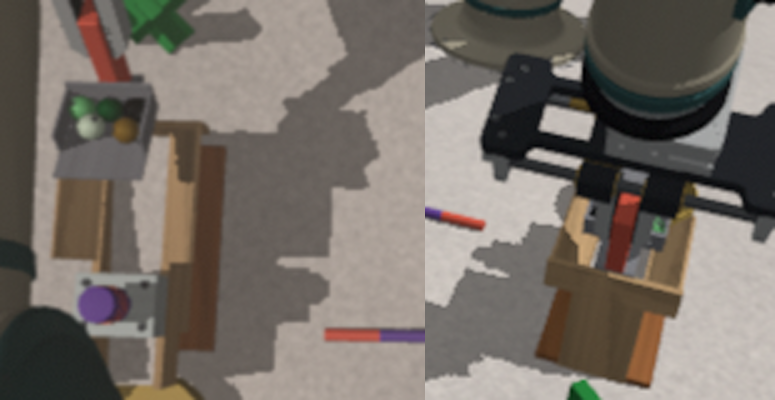

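>>> arm_command([
  [-0.146,0.005,0,-0.04,-1,0,-1],
  [-0.146,0.005,0,-0.04,-1,0,-1],
  [-0.146,0.005,0,-0.04,-1,0,-1],
  [-0.146,0.005,0,-0.04,-1,0,-1],
  [-0.146,0.005,0,-0.04,-1,0,-1],
])

```text
time_s: 15.82
eef_pos: [0.6216, 0.2042, 0.2033]
tcp_rot: [-3.138, 0.065, 0.105]
contact_force: [-0.6, -0.9, -0.9]
opening: 0.0138
finger_force: 40.0
```

>>> arm_command([
  [-0.13,0.005,0.025,-0.02,-0.5,0,-1],
  [-0.13,0.005,0.025,-0.02,-0.5,0,-1],
  [-0.13,0.005,0.025,-0.02,-0.5,0,-1],
  [-0.13,0.005,0.025,-0.02,-0.5,0,-1],
  [-0.13,0.005,0.025,-0.02,-0.5,0,-1],
])

```text
time_s: 16.45
eef_pos: [0.6082, 0.2047, 0.2055]
tcp_rot: [3.131, -0.065, 0.205]
contact_force: [-0.3, -0.3, -3.0]
opening: 0.0134
finger_force: 40.0
```

>>> arm_command([
  [-0.34,0.012,0.085,-0.04,-1,0,-1],
  [-0.34,0.012,0.085,-0.04,-1,0,-1],
  [-0.34,0.012,0.085,-0.04,-1,0,-1],
  [-0.34,0.012,0.085,-0.04,-1,0,-1],
  [-0.34,0.012,0.085,-0.04,-1,0,-1],
])

```text
time_s: 17.08
eef_pos: [0.5739, 0.2057, 0.2141]
tcp_rot: [3.019, -0.063, 0.824]
contact_force: [-0.0, -0.5, -1.7]
opening: 0.0141
finger_force: 40.0
```

>>> arm_command([
  [-0.4,0.014,0.1,-0.04,-1,0,-1],
  [-0.4,0.014,0.1,-0.04,-1,0,-1],
  [0,0,0,0,0,0,-1],
  [0,0,0,0,0,0,-1],
  [0,0,0,0,0,0,-1],
])

```text
time_s: 17.7
eef_pos: [0.5604, 0.2073, 0.2187]
tcp_rot: [2.942, -0.062, 1.061]
contact_force: [0.1, 0.2, -0.9]
opening: 0.0136
finger_force: 40.0
```

Run:
```python
from h import *
o=ctrl.get_obs();print(o["eef_pos"])
im=ctrl.snapshot("top");im2=ctrl.snapshot("scene")
a=cv2.resize(im[140:300,160:330,::-1],(425,400),interpolation=cv2.INTER_CUBIC)
b=cv2.resize(im2[110:270,340:480,::-1],(350,400),interpolation=cv2.INTER_CUBIC)
cv2.imwrite("pics/t6.png",np.hstack([a,b]))
```

```text
[0.56035606 0.20729042 0.21870836]
```

View pics/t6.png

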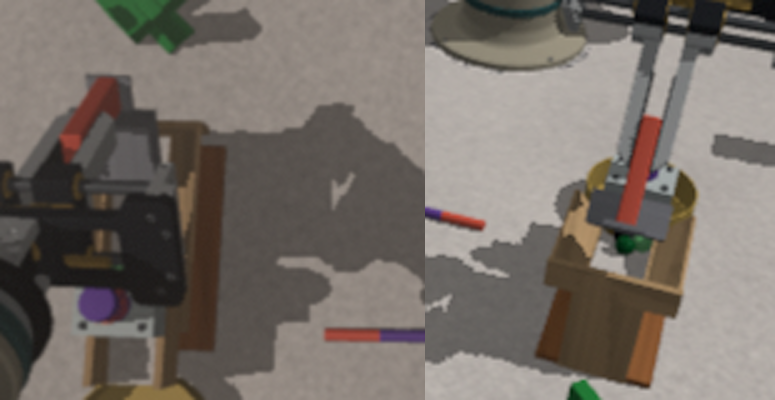

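>>> arm_command([
  [0,0,1,0,0,0,-1],
  [0.2,0,1,0,0,0,-1],
  [0.4,0,0.5,0.04,1,0,-1],
  [0.5,0,0.5,0.04,1,0,-1],
  [0.5,0,0.5,0.04,1,0,-1],
])

```text
time_s: 18.42
eef_pos: [0.5916, 0.2075, 0.2887]
tcp_rot: [3.054, -0.061, 0.697]
contact_force: [0.2, 0.4, -1.5]
opening: 0.014
finger_force: 40.0
```

>>> arm_command([
  [0.35,-1,0,0.04,1,0,-1],
  [0.35,-1,0,0.04,1,0,-1],
  [0.35,-1,0,0.04,1,0,-1],
  [0.35,-1,0,0.04,1,0,-1],
  [0.35,-1,0,0.04,1,0,-1],
])

```text
time_s: 19.05
eef_pos: [0.6271, 0.1064, 0.2882]
tcp_rot: [3.139, -0.063, 0.078]
contact_force: [-0.0, -0.7, -1.9]
opening: 0.0136
finger_force: 40.0
```

>>> arm_command([
  [0,-0.8,-1,0.03,0.65,0,-1],
  [0,-0.8,-1,0,0,0,-1],
  [0,-0.8,-1,0,0,0,-1],
  [0,-0.8,-1,0,0,0,-1],
  [0,-0.8,-1,0,0,0,-1],
])

```text
time_s: 19.68
eef_pos: [0.625, 0.0269, 0.1856]
tcp_rot: [-3.141, 0.063, 0.006]
contact_force: [-0.5, -0.3, -0.6]
opening: 0.0136
finger_force: 40.0
```

>>> arm_command([
  [0,0,-1,0,0,0,-1],
  [0,0,-1,0,0,0,-1],
  [0,0,-1,0,0,0,-1],
  [0,0,-1,0,0,0,-1],
  [0,0,-0.8,0,0,0,-1],
])

```text
time_s: 20.3
eef_pos: [0.6247, 0.0275, 0.0898]
tcp_rot: [-3.141, 0.063, 0.006]
contact_force: [0.0, -0.1, -1.3]
opening: 0.0137
finger_force: 40.0
```

Run:
```python
from h import *
im=ctrl.snapshot("top");o=ctrl.get_obs();R=Ro.from_rotvec(o["tcp_rot"]).as_matrix();print(o["time_s"],o["eef_pos"],(R@np.diag([1,-1,-1.])).round(4).tolist())
a=cv2.resize(im[140:300,160:330,::-1],(637,600),interpolation=cv2.INTER_CUBIC)
cv2.imwrite("pics/t7.png",a)
for d in ctrl.masks_of("top","bead0")[:6]:print(d["p"],d["rect"])
```

```text
20.35 [0.62355996 0.02750976 0.08788612] [[0.9992, 0.0403, 0.0072], [-0.0402, 0.9992, -0.0005], [-0.0072, 0.0003, 1.0]]
0.7 [353.1, 275.7, 17.2, 4.4]
0.54 [216.9, 201.5, 66.9, 25.6]
```

View pics/t7.png

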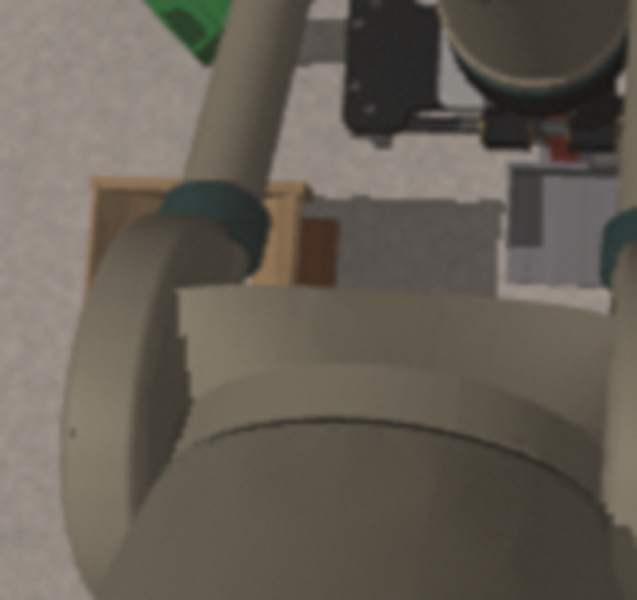

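>>> arm_command([
  [0,0,-0.6,0,-0.08,0,-1],
  [0,0,-0.4,0,0,0,-1],
  [0,0,-0.1,0,0,0,-1],
  [0,0,0,0,0,0,-1],
  [0,0,0,0,0,0,-1],
])

```text
time_s: 21.02
eef_pos: [0.6264, 0.0274, 0.0703]
tcp_rot: [-3.141, 0.063, -0.01]
contact_force: [-0.6, 0.3, -1.5]
opening: 0.0138
finger_force: 40.0
```

>>> arm_command([
  [0,0,-0.1,0,0,0,-1],
  [0,0,-0.1,0,0,0,-1],
  [0,0,-0.03,0,0,0,-1],
  [0,0,0,0,0,0,-1],
  [0,0,0,0,0,0,-1],
])

```text
time_s: 21.65
eef_pos: [0.6261, 0.0274, 0.0655]
tcp_rot: [-3.141, 0.063, -0.008]
contact_force: [0.1, -1.6, 1.1]
opening: 0.0136
finger_force: 40.0
```

>>> arm_command([
  [0,0,0,0,0,0,0],
  [0,0,0,0,0,0,1],
  [0,0,0,0,0,0,1],
  [0,0,0,0,0,0,1],
  [0,0,0.2,0,0,0,1],
])

```text
time_s: 22.28
eef_pos: [0.6258, 0.0274, 0.0691]
tcp_rot: [-3.141, 0.063, -0.007]
contact_force: [0.4, 0.4, -1.0]
opening: 0.0601
finger_force: 0.0
```

>>> arm_command([
  [0,0,0.8,0,0,0,1],
  [0,0,1,0,0,0,1],
  [0,0,1,0,0,0,1],
  [0,0,1,0,0,0,1],
  [0,0,1,0,0,0,1],
])

```text
time_s: 22.9
eef_pos: [0.6264, 0.0274, 0.1674]
tcp_rot: [-3.141, 0.063, -0.011]
contact_force: [0.4, -1.1, 0.3]
opening: 0.0941
finger_force: 0.0
```

>>> arm_command([
  [-1,0.8,0.8,0,0.1,0,1],
  [-1,0.8,0.8,0,0,0,1],
  [-1,0.8,0.8,0,0,0,1],
  [-1,0.8,0.8,0,0,0,1],
  [-1,0.8,0.8,0,0,0,1],
])

```text
time_s: 23.52
eef_pos: [0.5244, 0.1087, 0.2464]
tcp_rot: [-3.141, 0.063, 0.004]
contact_force: [0.8, -0.1, -0.3]
opening: 0.094
finger_force: 0.0
```

>>> arm_command([
  [-0.7,0.9,0,0,0,0,1],
  [-0.7,0.9,0,0,0,0,1],
  [-0.7,0.9,0,0,0,0,1],
  [-0.5,0.9,0,0,0,0,1],
  [-0.4,0.8,0,0,0,0,1],
])

```text
time_s: 24.15
eef_pos: [0.465, 0.1965, 0.2448]
tcp_rot: [3.141, -0.063, -0.006]
contact_force: [0.2, 1.2, 0.1]
opening: 0.0942
finger_force: 0.0
```

Run:
```python
from h import *
ctrl.snapshot("top")
o=ctrl.get_obs();im=ctrl.snapshot("wrist").copy();print(o["time_s"],o["eef_pos"],o["tcp_rot"])
for t in("gate_pin","bead0","scoop"):
    for d in ctrl.masks_of("wrist",t)[:6]:print(t,round(d["p"],2),np.round(d["rect"],1))
b=im[:,:,::-1].copy();q=[.487,.2095,-.032]
hsv=cv2.cvtColor(im,cv2.COLOR_RGB2HSV);m=cv2.inRange(hsv,(125,60,40),(160,255,255));n,l,s,c=cv2.connectedComponentsWithStats(m);print(s[1:][s[1:,4]>30],c[1:][s[1:,4]>30])
for P in((-30,0,164),(-30,13,164),(-30,-13,164),(-17,0,164),(-43,0,164),(106,53,113),(106,-53,113),(-8,29,122),(-8,-29,122)):
    u=wcam(w(q,[np.array(P)*1e-3]),o)[0];print(P,u.round(1));cv2.circle(b,tuple(int(round(x)) for x in u),1,(0,255,0),-1)
cv2.imwrite("pics/w2.png",cv2.resize(b[:,:],(800,500)))
```

```text
24.2 [0.46405266 0.19819809 0.2448821 ] [-3.13923828  0.06103973  0.00728322]
gate_pin 0.74 [308.  216.5  33.7  42.8]
bead0 0.73 [314.8 168.9  15.9  13.6]
bead0 0.55 [299.7 169.2  18.4  15.5]
bead0 0.49 [310.2 157.   19.3  16.2]
scoop 0.81 [300.5  11.4  58.   21.8]
scoop 0.77 [562.6   5.1  31.2  10.2]
[[550   0  29  13 224]
 [448 191  59   7 319]
 [294 202  30  32 757]
 [  0 368  19  24 295]] [[563.95089286   4.16964286]
 [471.9968652  193.71786834]
 [308.54821664 217.57331572]
 [  7.92542373 378.87118644]]
(-30, 0, 164) [308.6 221.6]
(-30, 13, 164) [292.8 221.7]
(-30, -13, 164) [324.4 221.5]
(-17, 0, 164) [308.2 206.4]
(-43, 0, 164) [308.9 236.3]
(106, 53, 113) [253.   64.9]
(106, -53, 113) [366.6  62.6]
(-8, 29, 122) [279.5 184.5]
(-8, -29, 122) [341.5 184. ]
```

View pics/w2.png

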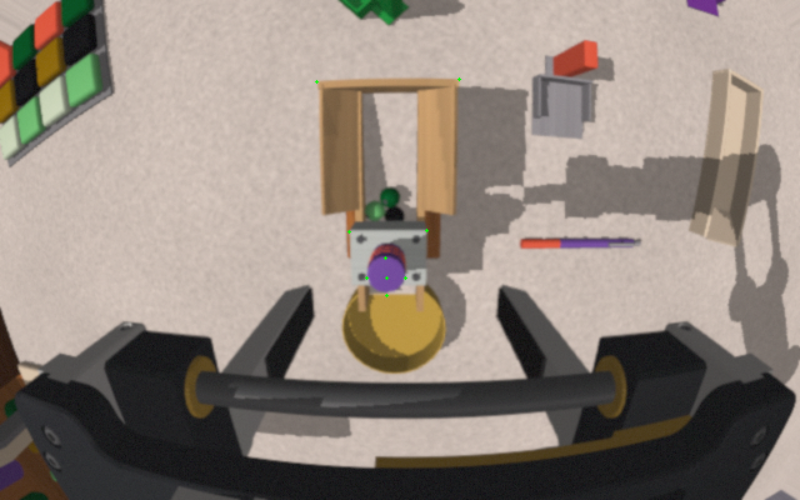

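>>> arm_command([
  [-0.06,0.123,-0.9,0,0,0,1],
  [-0.06,0.123,-0.9,0,0,0,1],
  [-0.06,0.123,-0.9,0,0,0,1],
  [-0.06,0.123,-0.8,0,0,0,1],
  [-0.06,0.123,-0.6,0,0,0,1],
], squeeze=8)

```text
time_s: 25.02
eef_pos: [0.4603, 0.2071, 0.1625]
tcp_rot: [3.14, -0.065, -0.005]
contact_force: [0.5, 0.8, -0.0]
opening: 0.0942
finger_force: 0.0
```

>>> arm_command([
  [0,0,-0.4,0,0,0,1],
  [0,0,-0.3,0,0,0,1],
  [0,0,0,0,0,0,1],
  [0,0,0,0,0,0,1],
  [0,0,0,0,0,0,1],
])

```text
time_s: 25.65
eef_pos: [0.4603, 0.2078, 0.1497]
tcp_rot: [-3.141, 0.063, 0.003]
contact_force: [1.1, 0.4, 0.4]
opening: 0.0939
finger_force: 0.0
```

Run:
```python
from h import *
o=ctrl.get_obs();R=Ro.from_rotvec(o["tcp_rot"]).as_matrix();print(o["time_s"],o["eef_pos"],o["contact_force"],R.round(4).tolist())
im=ctrl.snapshot("wrist");hsv=cv2.cvtColor(im,cv2.COLOR_RGB2HSV);m=cv2.inRange(hsv,(125,60,40),(160,255,255));n,l,s,c=cv2.connectedComponentsWithStats(m);print(s[1:][s[1:,4]>100],c[1:][s[1:,4]>100])
q=[.487,.2095,-.032]
for P in((-30,0,164),(-30,13,164),(-30,-13,164),(-17,0,164),(-43,0,164)):print(P,wcam(w(q,[np.array(P)*1e-3]),o)[0].round(1))
```

```text
25.65 [0.46032272 0.20777097 0.14970537] [1.09095883 0.35622607 0.41354199] [[0.9992, -0.0403, -0.0018], [-0.0403, -0.9992, 0.0002], [-0.0018, -0.0001, -1.0]]
[[ 486  207   65   10  439]
 [ 295  242   46   48 1771]] [[513.02277904 210.76993166]
 [317.41501976 265.4229249 ]]
(-30, 0, 164) [317.5 274.1]
(-30, 13, 164) [293. 274.]
(-30, -13, 164) [342.1 273.8]
(-17, 0, 164) [317.1 252. ]
(-43, 0, 164) [317.9 294.6]
```

>>> arm_command([
  [0,0.125,-0.1,0,0,0,0],
  [0,0,0,0,0,0,-0.3],
  [0,0,0,0,0,0,-0.3],
  [0,0,0,0,0,0,-0.3],
  [0,0,0,0,0,0,-0.3],
], squeeze=5)

```text
time_s: 26.32
eef_pos: [0.46, 0.2102, 0.1473]
tcp_rot: [3.141, -0.063, -0.004]
contact_force: [-1.1, 0.3, -0.9]
opening: 0.0471
finger_force: 0.0
```

>>> arm_command([
  [0,0,0,0,0,0,-0.4],
  [0,0,0,0,0,0,-0.5],
  [0,0,0,0,0,0,-0.6],
  [0,0,0,0,0,0,-0.7],
  [0,0,0,0,0,0,-0.7],
])

```text
time_s: 26.95
eef_pos: [0.4602, 0.2107, 0.1474]
tcp_rot: [-3.14, 0.064, 0.004]
contact_force: [0.1, 3.4, 0.6]
opening: 0.0259
finger_force: 5.0
```

>>> arm_command([
  [0,0.025,0,0,0,0,-0.8],
  [0,0,0,0,0,0,-0.8],
  [0,0,0,0,0,0,-0.8],
  [0,0,0,0,0,0,-0.8],
  [0,0,0,0,0,0,-0.8],
])

```text
time_s: 27.58
eef_pos: [0.4601, 0.2107, 0.1474]
tcp_rot: [3.141, -0.063, -0.004]
contact_force: [-0.9, 1.9, 2.1]
opening: 0.0262
finger_force: 5.0
```

>>> arm_command([
  [0,0.03,0,0,0,0,-1],
  [0,0,0,0,0,0,-1],
  [0,0,0,0,0,0,-1],
  [0,0,0,0,0,0,-1],
  [0,0,0,0,0,0,-1],
], squeeze=12)

```text
time_s: 28.2
eef_pos: [0.4601, 0.2111, 0.1474]
tcp_rot: [3.141, -0.063, -0.004]
contact_force: [0.5, -0.5, 2.9]
opening: 0.0258
finger_force: 12.0
```

>>> arm_command([
  [0,0,0.1,0,0,0,-1],
  [0,0,0.1,0,0,0,-1],
  [0,0,0.1,0,0,0,-1],
  [0,0,0.1,0,0,0,-1],
  [0,0,0.1,0,0,0,-1],
])

```text
time_s: 28.82
eef_pos: [0.46, 0.2112, 0.1574]
tcp_rot: [3.141, -0.063, -0.004]
contact_force: [0.4, -1.1, -2.5]
opening: 0.0257
finger_force: 12.0
```

>>> arm_command([
  [0,0,0.2,0,0,0,-1],
  [0,0,0.2,0,0,0,-1],
  [0,0,0.2,0,0,0,-1],
  [0,0,0.2,0,0,0,-1],
  [0,0,0.2,0,0,0,-1],
])

```text
time_s: 29.45
eef_pos: [0.4601, 0.2113, 0.1776]
tcp_rot: [3.141, -0.063, -0.004]
contact_force: [0.1, 1.0, -2.0]
opening: 0.0258
finger_force: 12.0
```

>>> arm_command([
  [0,0,0.05,0,0,0,-1],
  [0,0,0,0,0,0,-1],
  [0,0,0,0,0,0,-1],
  [0,0,0,0,0,0,-1],
  [0,0,0,0,0,0,-1],
])

```text
time_s: 30.08
eef_pos: [0.4602, 0.2113, 0.1784]
tcp_rot: [-3.141, 0.063, 0.004]
contact_force: [1.1, 0.8, 0.5]
opening: 0.0257
finger_force: 12.0
```

>>> arm_command([
  [0,0,0,0,0,0,-1],
  [0,0,0,0,0,0,-1],
  [0,0,0,0,0,0,-1],
  [0,0,0,0,0,0,-1],
  [0,0,0,0,0,0,-1],
])

```text
time_s: 30.7
eef_pos: [0.4601, 0.2113, 0.1783]
tcp_rot: [-3.141, 0.063, 0.004]
contact_force: [1.2, 0.5, -0.1]
opening: 0.0258
finger_force: 12.0
```

Run:
```python
from h import *
im=ctrl.snapshot("scene")
for c in("wrist","top","scene"):
    if c!="scene": ctrl.snapshot(c)
    for n in ("bead0","gate_pin","tin"):
        for d in ctrl.masks_of(c,n)[:6]:print(c,n,round(d["p"],2),np.round(d["rect"],1))
q=[.487,.2095,-.032]
print("scene shoulder down/raised30/top", [proj("scene",w(q,[[-.03,0,z]]))[0].round(1).tolist() for z in(.122,.152,.164,.194)])
print("tin scene",proj("scene",[[.3507,.2117,.01],[.3507,.2117,.036]]).round(1),"top",proj("top",[[.3507,.2117,.01]]))
cv2.imwrite("pics/s9.png",cv2.resize(im[110:230,370:490,::-1],(600,600),interpolation=cv2.INTER_CUBIC))
# colour columns along the pin in scene
u=int(round(proj("scene",w(q,[[-.03,0,.14]]))[0][0]))
print([(r,im[r,u].tolist()) for r in range(145,195,1)])
```

```text
wrist bead0 0.6 [340.4 299.4  17.4  12.4]
wrist gate_pin 0.93 [323.9 255.6  46.4  76.4]
wrist gate_pin 0.72 [322.5 136.7 143.7 191.7]
wrist tin 0.93 [325.9 291.6  52.5  28.1]
top bead0 0.56 [201.9 307.3   8.9  10.2]
top bead0 0.55 [219.9 315.4   6.8  14.1]
top bead0 0.51 [226.5 337.3   7.2  11.8]
top tin 0.7 [218.2 319.4  59.6  55.4]
scene gate_pin 0.62 [430.7 165.9  17.6  38.5]
scene tin 0.72 [426.2 186.2  43.3  21.4]
scene shoulder down/raised30/top [[425.0, 179.2], [427.7, 167.9], [428.8, 163.3], [431.7, 151.2]]
tin scene [[421.9 191.7]
 [423.8 183.7]] top [[219.22547225 316.10431465]]
[(145, [53, 55, 54]), (146, [53, 53, 53]), (147, [52, 52, 52]), (148, [73, 71, 70]), (149, [85, 81, 83]), (150, [37, 27, 54]), (151, [41, 27, 60]), (152, [41, 28, 58]), (153, [39, 27, 58]), (154, [40, 27, 58]), (155, [42, 27, 61]), (156, [51, 30, 58]), (157, [66, 32, 47]), (158, [62, 31, 47]), (159, [45, 28, 58]), (160, [52, 29, 56]), (161, [65, 31, 45]), (162, [57, 30, 51]), (163, [44, 28, 58]), (164, [60, 30, 50]), (165, [65, 30, 43]), (166, [45, 28, 58]), (167, [40, 26, 60]), (168, [41, 27, 61]), (169, [42, 31, 60]), (170, [49, 44, 57]), (171, [54, 54, 57]), (172, [54, 54, 57]), (173, [56, 56, 57]), (174, [53, 55, 57]), (175, [55, 56, 58]), (176, [55, 55, 58]), (177, [57, 46, 48]), (178, [59, 18, 15]), (179, [58, 10, 8]), (180, [61, 13, 12]), (181, [72, 56, 56]), (182, [120, 125, 125]), (183, [162, 169, 168]), (184, [157, 164, 162]), (185, [128, 134, 133]), (186, [70, 73, 73]), (187, [70, 74, 74]), (188, [70, 73, 73]), (189, [71, 74, 74]), (190, [71, 75, 75]), (191, [72, 75, 75]), (192, [72, 74, 75]), (193, [71, 74, 74]), (194, [71, 74, 74])]
```

```bash
python3 -c "
from cell import ctrl
o=ctrl.get_obs();print(o['finger_force'],o['eef_pos']);print(ctrl.hand_in())"
```

```text
11.984967291355133 [0.46007379 0.21132987 0.17831312]
the job is handed in; nothing more can be done
None
```

The job is handed in: all five beads went into the scoop and the chute, the scoop is back upright on the table, and the gripper holds the pin about 31 mm up with its red band showing. At least three beads were detected in the gold tin; no verdict came back.

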